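Hang the air screwdriver on its spring balancer

TASK

The air screwdriver stands in its bench holster with its bail up. Take the balancer's sprung hook by its handle, draw it down, push its safety latch over the bail so that the latch springs shut behind it, then ease the hook up, never letting it fly, until the balancer holds the screwdriver fully raised, hanging still and clear of the holster, and let go. Leave the other things on the bench where they lie.

Things in the scene. Friction and masses are not known exactly. Their poses are not given: they have to be found in the camera images.
- column: grey steel post, 42 mm diameter and 490 mm high with its pivot pin, on a 120 mm square foot bolted to the bench; origin at the centre of the foot's underside. It carries a boom that swings about the post's vertical axis.
- boom (a joint): swing of the boom about the post's vertical axis, rad, light friction (0.06 N m), limits -1.2 to 1.2. At 0 the boom points along the column's own -x; growing values carry its end towards the column's +y. The boom is a 28 mm wide bar, its underside 448 mm over the bench.
- tube_mouth (a point): lower end, 345 mm over the bench, of the guide tube (25 mm diameter, 31 mm at the mouth) under the boom's end, 220 mm from the post's axis. Above it, on the boom's end, stands the spring housing, 48 mm diameter, 442 to 516 mm up. The hook's rod slides straight up and down in this tube.
- hook (a joint): how far the hook is drawn down from its top stop, m, 0 to 0.16. A spring in the housing pulls it up with about 8 N at 0, rising 30 N per m (about 11.5 N at 0.11); let go, it flies up. It lifts a load of up to 0.6 kg right up to its top stop.
- throat (a point): where the load bears in the steel hook's throat (top of the wire at the bottom of the bend), straight under the rod; 275 mm over the bench at joint 0. Its axes turn with the boom: z up, x along the boom towards the post, y across. The hook is of 8 mm wire bent in its y-z plane: the spine is on the +y side (wire centre y = 18 mm); the bend reaches 8 mm below the throat.
- hook_tip (a point): top of the hook's tip, 16 mm to the -y side of the throat and 19 mm above it, axes as the throat's. The hook's mouth lies between the tip and the block that starts 48 mm above the throat; it opens to -y and is closed by the latch. So a bail enters from the -y side with its wire's centre 24 to 38 mm above the throat, best about 30.
- latch (a joint): the hook's sprung safety latch, rad; 0 = shut (it rests inside the tip), up to 0.65 = swung inwards. Hinged 50 mm above the throat, 34 mm long; a wire pressed at it from outside with 2 to 4 N swings it in. It springs shut behind the wire once the wire is past the tip and the hook has risen until the wire lies in the throat.
- handle (a point): middle of the hook's black round rubber handle, 22 mm diameter, 68 mm long, sticking out level from the hook's block away from the post, towards the robot. In the throat's axes it is at x = -68, y = 0, z = +57 mm; it moves rigidly with the hook; same axes. The boom's end and housing overhang it: reach for it tilted, from the robot's side.
- holster: grey socket in which the screwdriver stands, 60 mm high, 50 mm diameter, on a 90 mm round foot bolted down; origin at the centre of its underside. It stands 207 to 226 mm from the post's axis, so that the hook can be swung over it, to the -y side of where the hook starts.
- driver: air screwdriver, hose off: aluminium body with a black ribbed grip, 42 mm diameter, 0.33 to 0.56 kg. Origin on its axis at the shoulder that rests on the holster's rim; z up along the body, which reaches 90 mm above the origin. Below it a nose 31 mm diameter hangs 42 mm into the holster (with its bit, 50 mm), bore 34 mm, so it can rock a few degrees. Its x axis is the bail's pivot axis.
- bail_crown (a point): middle of the top bar of the screwdriver's steel wire bail (6 mm wire, 41 mm clear width, straight top bar along the driver's x), 60 mm from the pivots, which are 82 mm above the driver's origin. The bail leans either way about its pivots, up to 0.42 rad, stays as left (light friction), and when pushed it gives way to its stop before the latch opens.
- pliers: combination pliers lying on the bench, 58x177x14 mm; bystander
- chisel: cold chisel lying on the bench, 21x160x15 mm; bystander
- oil_bottle: blue oil bottle with a yellow nozzle, standing, 66 mm diameter, 203 mm high; bystander
- screwdriver_yellow: screwdriver with a yellow handle lying on the bench, 27x230x26 mm; bystander
Not all that is in view belongs to the job. Leave any green or red look-alike of the driver alone.

How it is judged (in metres and radians):
On the way, in this order (a step that is already met when the one before it is completed fails the run):
1. the hook is drawn down to the bail (value of joint hook above 0.08 m), for 0.1 s.
2. the bail's top bar lies in the hook's throat and the latch has sprung shut behind it (x of bail_crown in the frame of throat between -0.02 and 0.02 m and y of bail_crown in the frame of throat between -0.011 and 0.011 m and z of bail_crown in the frame of throat between -0.003 and 0.011 m and value of joint latch below 0.12 rad), for 0.2 s.
At the end, for the whole second after the job is handed in: the bail's top bar lies in the hook's throat (within 11 mm) with the latch shut behind it, the hook is drawn up to within 12 mm of its top stop, the screwdriver hangs at least 60 mm higher than it stood, clear of the holster, within 0.2 rad of upright and still (under 60 mm/s) (all of step 2 and value of joint hook below 0.012 m and height (world z) of driver above 0.12 m and angle between driver's own z axis and vertical below 0.2 rad and linear speed of driver below 0.06 m/s); the robot touches nothing.
It fails at once if the hook flies up (faster than 0.4 m/s) (velocity of joint hook below -0.4 m/s).
It fails at once if the screwdriver is tipped over (more than 0.6 rad) (angle between driver's own z axis and vertical above 0.6 rad).
It fails at once if a bystander is shifted by more than 30 mm (distance of any of pliers, chisel, oil_bottle, screwdriver_yellow from where it was at the start of the episode above 0.03 m).
It also fails if it takes over 61 s, if anything falls off the work surface, if the arm or the gripper's body presses on something with over 40 N, if the wrist force passes 120 N, or if a joint passes its speed limit or range.

ROBOT

A 6-joint arm with a two-finger parallel gripper is mounted at the origin on a cart in front of the work surface, level with it; the furniture and walls round the work are solid. World frame = base frame: x ahead of the robot, y to its left, z up, the work surface at z = 0. Lengths are in m, angles in degrees, forces in N, time in s.
With the tool pointing down it reaches from about 0.35 to 0.875 m from the base axis. Payload 4.2 kg.
Tool frame: the origin (TCP) lies midway between the tips of the shut fingers; the grasp point (between the pads) lies 19 mm behind it; z points along the fingers, y is the line along which they close (so a half turn about z gives the same grasp; the last joint's range is limited). The gripper opens to 87 mm and grips with 3 to 60 N. Pads are 19 mm wide; open, the fingers measure 117 mm over their backs; the gripper's body (75 mm by 190 mm) begins 51 mm behind the grasp point.
Start: joints at [82.769, 22.042, 0.453, 0, -68.411, -14.817], TCP at [0.235, 0.579, 0.223] pointing down, gripper open.
Joint ranges: [-179.83, 179.83], [-69.29, 118.12], [-61.27, 80.66], [-181.25, 117.63], [-171.15, -9.14], [-177.46, 177.46]. Speed limits (degrees/s): [159.86, 159.86, 180, 180, 180, 180].

INTERFACE

Orientations are given as a 3x3 rotation matrix whose columns are the frame's x, y, z axes.
In Python, from station import r, cams gives the robot as it stands.
- The arm moves only by the tool play_rows, never from a script. Its argument "commands" is text: rows parted by semicolons, each of 6 numbers parted by spaces: the shift along the world's x, y, z normalised to -1 to 1, where 1 is 30 mm, then the turn, a rotation vector about the world's x, y, z normalised to -1 to 1, where 1 is 0.15 rad. A call has 1 to 20 rows; each row shifts and turns the commanded pose from where the row before left it; what a row does not reach is not made up. A row lasts 1/10 s, in which the tool goes at most 50 mm and 8.59 degrees, less where a joint would pass 70% of its speed; a pose out of reach is approached as far as the arm can. A call with a number of a shift or a turn outside -1 to 1 is refused whole. A call with a gripper value outside its range is refused whole. "grip" is the finger opening in mm, from 0 to 87, set as the call begins (left out, the last holds). The fingers move at their own pace and stop on an object; the grip force is fixed at half the most. Time passes only in rows, so rows that do not move let the fingers close. It gives the time, the measured TCP pose, the force, the opening and the grip force at its end, in the units of the state.
- r.sense(): the state, without advancing time (a new reading comes with each control period).
- cams.capture(name): name is "scene" or "top"; returns (picture, depth): 420x560x3 uint8, blue, green, red; 420x560 float32, m along the optical axis (not along the pixel's ray), 0 where there is no reading.
- cams.camera_info(name): a dict with "mtx" (3x3 intrinsics, pixels), "R" (3x3) and "t" (3): a world point X has camera coordinates R X + t. Camera axes: x right, y down, z forward; pixel columns grow to the right and rows downward; lengths in m; the calibration is good to about 2 mm. A picture is of the moment at which its call begins. camera_info takes no time and is no camera call.
- r.finish_job(): hands the job in; it is judged then, once.
The state is a dict: "time_s": time; "joints": joint angles; "joint_velocities": joint speeds; "effort": joint torques, N m; "tcp_pos": TCP position; "ee_rot": TCP orientation; "wrist_force": force on the tool from outside, world axes, zero at the start; "moment": the same for the moment, N m; "gripper_width": opening from 0.0 (shut) to 1.0 (fully open); "gripper_force": force on a finger pad.
Only numpy, scipy, OpenCV 4.12 (cv2) and the standard library are available. Lean on these libraries where they do the work, as an engineer would, in place of code of your own. Each camera call takes 0.05 s, during which the arm holds its last target. There are 200 camera calls.

## Working session

There is one attempt and no reset: what is moved stays moved. The work goes in short steps, Python scripts to look and compute and a tool call to move; the robot and the scene stay as the last step left them, time stands still between calls to the robot, and variables do not carry over. Pictures are saved under pics/ and viewed, at most 10 in all, crops included, and the job is handed in when it is done.

Besides the shell and the picture viewer there is one more tool, called after "Call:" by a JSON object that holds its "api" and its "payload". play_rows: Moves the arm, as the interface text tells. Scaled input: -1 to 1 covers 30 mm each way for a shift and 0.15 rad each way for a turn. Its arguments: {"type":"object","properties":{"commands":{"type":"string"},"grip":{"type":"number"}},"required":["commands"]}

```bash
ls; mkdir -p pics; python3 - <<'E'
from station import r,cams
import cv2,numpy as np
for n in("scene","top"):
    p,d=cams.capture(n); cv2.imwrite(f"pics/{n}0.png",p); np.savez(f"{n}0.npz",p=p,d=d)
    i=cams.camera_info(n); print(n,i["mtx"].round(1).tolist(),i["R"].round(3).tolist(),i["t"].round(3).tolist(),(-i["R"].T@i["t"]).round(3))
print(r.sense())
E
```

```text
pics
scene [[505.5, 0.0, 273.5], [0.0, 505.5, 207.1], [0.0, 0.0, 1.0]] [[0.627, -0.779, -0.008], [-0.316, -0.245, -0.917], [0.712, 0.577, -0.399]] [-0.476, 0.394, 0.985] [-0.279 -0.843  0.751]
top [[525.2, 0.0, 274.9], [0.0, 525.2, 219.3], [0.0, 0.0, 1.0]] [[0.04, -0.999, -0.003], [-0.976, -0.038, -0.216], [0.216, 0.011, -0.976]] [-0.157, 0.6, 1.562] [ 0.254 -0.151  1.654]
{'time_s': 0.1, 'joints': array([ 8.27686731e+01,  2.20886311e+01,  3.85854714e-01, -2.47458196e-02,
       -6.84106261e+01, -1.48168931e+01]), 'joint_velocities': array([ 0.08065329, -0.0717018 ,  0.17924665,  0.12372346,  0.0687921 ,
        0.00188142]), 'effort': array([-4.82048436e-04, -3.91691744e+01,  1.87933820e+01,  4.23187494e+00,
        1.34690505e-02, -7.23877611e-05]), 'tcp_pos': array([0.23439719, 0.57879251, 0.22153451]), 'ee_rot': array([[ 9.26808480e-01, -3.75533783e-01, -6.47536933e-04],
       [-3.75534323e-01, -9.26806513e-01, -1.91292106e-03],
       [ 1.18225034e-04,  2.01608380e-03, -9.99997961e-01]]), 'wrist_force': array([-0.60820266, -0.86240978,  0.65976379]), 'moment': array([-0.00406402,  0.01899208,  0.01229395]), 'gripper_force': 0.0, 'gripper_width': 1.0021659012762136}
```

View pics/scene0.png

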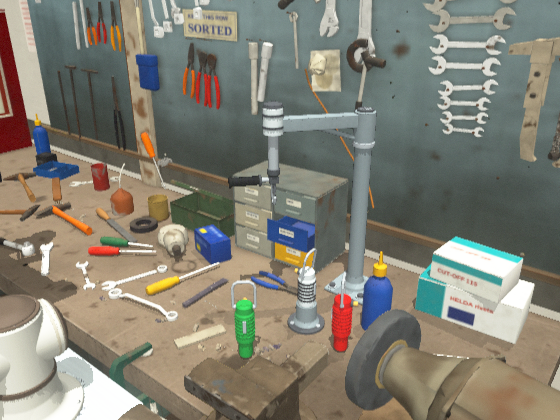

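View pics/top0.png

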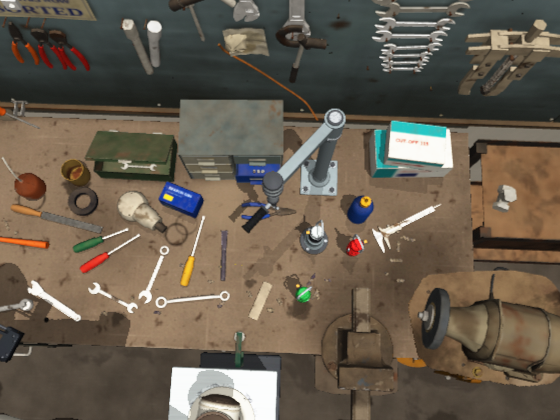

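Scene: driver at about (307,290) with its bail at (307,258), hook at (274,200), handle at (245,181), column at (358,200). Top: post top (335,118), housing (272,182), handle (256,220), driver (314,236).

```bash
cat > h.py <<'E'
from station import r,cams
import cv2,numpy as np
def ray(n,u,v):
    i=cams.camera_info(n);R=i["R"];o=-R.T@i["t"];return o,R.T@np.linalg.inv(i["mtx"])@[u,v,1]
def onz(n,u,v,z):
    o,d=ray(n,u,v);return o+d*(z-o[2])/d[2]
def dep(n,d,u,v):
    o,k=ray(n,u,v);return o+k*d[int(v),int(u)]
def two(a,b):   # scene pixel, top pixel -> point, gap
    o1,d1=ray("scene",*a);o2,d2=ray("top",*b)
    s=np.linalg.lstsq(np.c_[d1,-d2],o2-o1,rcond=None)[0]
    p,q=o1+s[0]*d1,o2+s[1]*d2;return (p+q)/2,np.linalg.norm(p-q)
def cloud(n,d):
    i=cams.camera_info(n);v,u=np.mgrid[:420,:560]
    c=np.stack([u,v,np.ones_like(u)],-1)@np.linalg.inv(i["mtx"]).T*d[...,None]
    w=(c-i["t"])@i["R"];w[d==0]=np.nan;return w
E
python3 - <<'E'
from h import *
for n,(x,y,w,h) in(("scene",(215,90,180,250)),("top",(225,95,160,170))):
    p=np.load(n+"0.npz")["p"][y:y+h,x:x+w]
    globals()[n]=cv2.resize(p,None,fx=600/h,fy=600/h,interpolation=cv2.INTER_CUBIC)
S=scene[:,:400] if scene.shape[1]>400 else scene
cv2.imwrite("pics/c1.png",scene); cv2.imwrite("pics/c2.png",top)
ds=np.load("scene0.npz")["d"];dt=np.load("top0.npz")["d"]
print("post top",onz("top",335,118,.49),"housing",onz("top",272,180,.516))
ws=cloud("scene",ds);wt=cloud("top",dt)
for nm,n,W in(("s","scene",ws),("t","top",wt)):
    P=np.load(n+"0.npz")["p"]
    z=W[...,2]
    for lo,hi in((.48,.5),(.505,.53),(.44,.5),(.285,.36),(.2,.28),(.1,.16),(.16,.245)):
        m=(z>lo)&(z<hi)&(W[...,0]>.35)&(W[...,0]<.85)&(W[...,1]>-.4)&(W[...,1]<.15)
        k,l,st,c=cv2.connectedComponentsWithStats(m.astype('uint8'))
        for j in range(1,k):
            if st[j,4]>12:
                q=W[l==j];print(nm,lo,hi,st[j].tolist(),q.mean(0).round(3),q.min(0).round(3),q.max(0).round(3))
E
```

```text
post top [ 0.7627127  -0.27029256  0.49      ] housing [ 0.59621104 -0.12785859  0.516     ]
s 0.48 0.5 [353, 107, 24, 9, 159] [ 0.756 -0.278  0.486] [ 0.735 -0.3    0.48 ] [ 0.788 -0.248  0.491]
s 0.48 0.5 [262, 110, 23, 11, 196] [ 0.583 -0.143  0.49 ] [ 0.571 -0.158  0.48 ] [ 0.624 -0.114  0.5  ]
s 0.48 0.5 [339, 113, 9, 3, 14] [ 0.723 -0.239  0.48 ] [ 0.707 -0.247  0.48 ] [ 0.735 -0.23   0.481]
s 0.48 0.5 [322, 114, 8, 3, 13] [ 0.689 -0.213  0.48 ] [ 0.676 -0.221  0.48 ] [ 0.7   -0.203  0.481]
s 0.505 0.53 [263, 101, 20, 8, 132] [ 0.588 -0.14   0.511] [ 0.573 -0.157  0.505] [ 0.613 -0.116  0.517]
s 0.44 0.5 [262, 107, 115, 30, 2220] [ 0.669 -0.21   0.468] [ 0.57  -0.302  0.44 ] [ 0.788 -0.112  0.5  ]
s 0.285 0.36 [352, 163, 19, 31, 495] [ 0.752 -0.281  0.323] [ 0.74  -0.297  0.285] [ 0.776 -0.255  0.36 ]
s 0.285 0.36 [228, 168, 52, 33, 594] [ 0.562 -0.112  0.333] [ 0.508 -0.149  0.286] [ 0.61  -0.054  0.36 ]
s 0.2 0.28 [232, 166, 36, 12, 259] [0.798 0.113 0.239] [0.741 0.052 0.233] [0.849 0.148 0.243]
s 0.2 0.28 [275, 173, 61, 38, 1467] [ 0.786 -0.087  0.229] [ 0.743 -0.156  0.2  
[... 4454 characters left out ...]
, 88] [ 0.367 -0.227  0.132] [ 0.355 -0.242  0.1  ] [ 0.386 -0.203  0.146]
t 0.16 0.245 [177, 120, 106, 46, 4292] [0.788 0.003 0.231] [ 0.734 -0.148  0.16 ] [0.85  0.15  0.245]
t 0.16 0.245 [316, 154, 16, 15, 136] [ 0.749 -0.264  0.204] [ 0.741 -0.287  0.161] [ 0.768 -0.247  0.244]
t 0.16 0.245 [360, 197, 9, 10, 65] [ 0.645 -0.39   0.173] [ 0.633 -0.399  0.161] [ 0.661 -0.38   0.203]
t 0.16 0.245 [317, 220, 7, 20, 53] [ 0.555 -0.265  0.192] [ 0.53  -0.272  0.162] [ 0.581 -0.257  0.205]
t 0.16 0.245 [354, 234, 10, 18, 46] [ 0.521 -0.375  0.187] [ 0.5   -0.387  0.163] [ 0.545 -0.363  0.201]
t 0.16 0.245 [296, 286, 16, 13, 42] [ 0.375 -0.222  0.19 ] [ 0.358 -0.243  0.163] [ 0.393 -0.202  0.199]
```

View pics/c1.png

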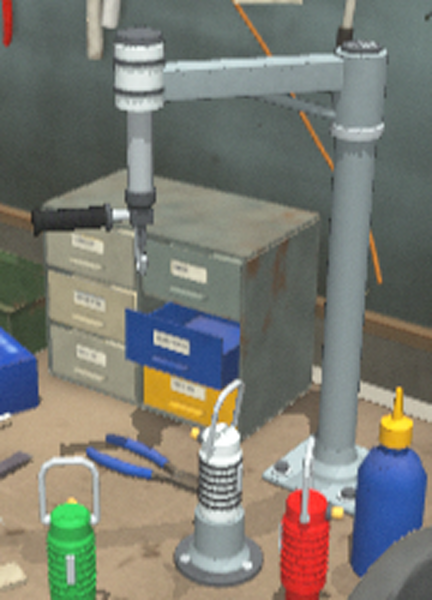

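View pics/c2.png

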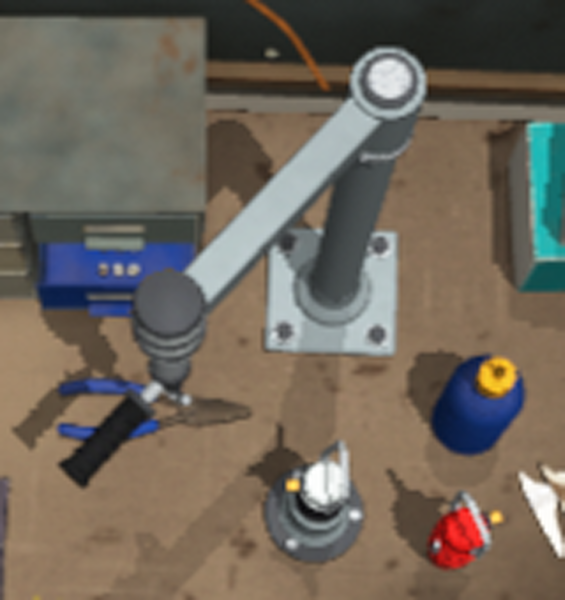

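Crops: bail crown at scene (311,252) leans to −y (right); the throat axis lies below the housing, the handle runs along the boom. Post (0.763,−0.269), housing (0.596,−0.128): 0.219 m apart, as given (0.22). Bail crown is at about (0.556,−0.270,0.201), as expected.

```bash
cat >> h.py <<'E'
from scipy.spatial.transform import Rotation as Ro
POST=np.array([.763,-.269])
def rot(a,tilt): # a: boom direction angle (deg from world -x toward +y), tool tilt
    u=np.array([np.cos(np.radians(a)),-np.sin(np.radians(a)),0]);t=np.radians(tilt)
    z=np.sin(t)*u-np.cos(t)*np.array([0,0,1]);y=np.array([u[1],-u[0],0])
    return np.c_[np.cross(y,z),y,z],u
def target(a,hook,tilt=35,back=0,rad=.288):
    R,u=rot(a,tilt);h=np.r_[POST-rad*u[:2],.332-hook]
    return h+(.019-back)*R[:,2],R
def delta(p,R,n):
    s=r.sense();dp=p-s["tcp_pos"];w=Ro.from_matrix(R@s["ee_rot"].T).as_rotvec()
    print("t",round(s["time_s"],2),"tcp",s["tcp_pos"].round(4),"to",p.round(4),"rows",n,"per row",(dp/.03/n).round(3),(w/.15/n).round(3),"F",s["wrist_force"].round(1),"j",s["joints"].round(0))
E
python3 - <<'E'
from h import *
delta(*target(40.2,0,back=.11),25)
E
```

```text
t 0.1 tcp [0.2344 0.5788 0.2215] to [ 0.5032 -0.0494  0.4065] rows 25 per row [ 0.358 -0.838  0.247] [-0.084 -0.14  -0.082] F [-0.6 -0.9  0.7] j [ 83.  22.   0.  -0. -68. -15.]
```

Call:
{"api": "play_rows", "payload": {"commands": "0.36 -0.84 0.25 -0.084 -0.14 -0.082;0.36 -0.84 0.25 -0.084 -0.14 -0.082;0.36 -0.84 0.25 -0.084 -0.14 -0.082;0.36 -0.84 0.25 -0.084 -0.14 -0.082;0.36 -0.84 0.25 -0.084 -0.14 -0.082;0.36 -0.84 0.25 -0.084 -0.14 -0.082;0.36 -0.84 0.25 -0.084 -0.14 -0.082;0.36 -0.84 0.25 -0.084 -0.14 -0.082;0.36 -0.84 0.25 -0.084 -0.14 -0.082;0.36 -0.84 0.25 -0.084 -0.14 -0.082;0.36 -0.84 0.25 -0.084 -0.14 -0.082;0.36 -0.84 0.25 -0.084 -0.14 -0.082;0.36 -0.84 0.25 -0.084 -0.14 -0.082;0.36 -0.84 0.25 -0.084 -0.14 -0.082;0.36 -0.84 0.25 -0.084 -0.14 -0.082;0.36 -0.84 0.25 -0.084 -0.14 -0.082;0.36 -0.84 0.25 -0.084 -0.14 -0.082;0.36 -0.84 0.25 -0.084 -0.14 -0.082;0.36 -0.84 0.25 -0.084 -0.14 -0.082;0.36 -0.84 0.25 -0.084 -0.14 -0.082", "grip": 87}}

```text
time_s: 2.1
tcp_pos: [0.4507, 0.0732, 0.3732]
ee_rot: [[0.711, -0.598, 0.37], [-0.522, -0.802, -0.291], [0.471, 0.014, -0.882]]
wrist_force: [0.2, 1.0, 0.2]
gripper_width: 1.004
gripper_force: 0.0
```

```bash
python3 - <<'E'
from h import *
delta(*target(40.2,0,back=.11),6)
E
```

```text
t 2.1 tcp [0.4507 0.0732 0.3732] to [ 0.5032 -0.0494  0.4065] rows 6 per row [ 0.291 -0.681  0.185] [-0.071 -0.115 -0.067] F [0.2 1.  0.2] j [ 47.  -8. -29.  30. -69.  -5.]
```

Call:
{"api": "play_rows", "payload": {"commands": "0.29 -0.68 0.19 -0.07 -0.115 -0.067;0.29 -0.68 0.19 -0.07 -0.115 -0.067;0.29 -0.68 0.19 -0.07 -0.115 -0.067;0.29 -0.68 0.19 -0.07 -0.115 -0.067;0.29 -0.68 0.19 -0.07 -0.115 -0.067;0.2 -0.5 0.19 -0.07 -0.115 -0.067;0 0 0 0 0 0;0 0 0 0 0 0"}}

```text
time_s: 2.9
tcp_pos: [0.4996, -0.0425, 0.4067]
ee_rot: [[0.626, -0.646, 0.437], [-0.53, -0.764, -0.369], [0.572, -0.001, -0.82]]
wrist_force: [0.5, 0.1, -0.1]
gripper_width: 1.0
gripper_force: 0.0
```

```bash
python3 - <<'E'
from h import *
delta(*target(40.2,0,back=.11),1)
delta(*target(40.2,0,back=.0),10)
for n,(x,y,w,h) in(("scene",(170,80,200,150)),("top",(190,130,160,120))):
    p,d=cams.capture(n); p=p[y:y+h,x:x+w]
    cv2.imwrite(f"pics/{n}1.png",cv2.resize(p,(640,480),interpolation=cv2.INTER_CUBIC))
a=np.hstack([cv2.resize(cv2.imread(f"pics/{n}1.png"),(400,300)) for n in("scene","top")]);cv2.imwrite("pics/both1.png",a)
E
```

```text
t 2.9 tcp [ 0.4996 -0.0425  0.4067] to [ 0.5032 -0.0494  0.4065] rows 1 per row [ 0.117 -0.232 -0.006] [-0.013 -0.009  0.   ] F [ 0.5  0.1 -0.1] j [ 31.  -8. -29.  38. -62.   3.]
t 2.9 tcp [ 0.4996 -0.0425  0.4067] to [ 0.5514 -0.0901  0.3164] rows 10 per row [ 0.172 -0.159 -0.301] [-0.001 -0.001  0.   ] F [ 0.5  0.1 -0.1] j [ 31.  -8. -29.  38. -62.   3.]
```

View pics/both1.png

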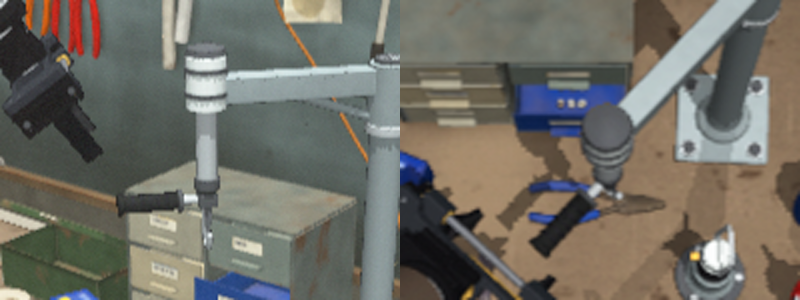

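The gripper stands left of and above the handle; the handle (scene crop (150,200)) is unmoved. Advance along the tool axis.

Call:
{"api": "play_rows", "payload": {"commands": "0.29 -0.39 -0.3 0 0 0;0.16 -0.14 -0.3 0 0 0;0.16 -0.13 -0.3 0 0 0;0.16 -0.13 -0.3 0 0 0;0.16 -0.13 -0.3 0 0 0;0.16 -0.13 -0.3 0 0 0;0.16 -0.13 -0.3 0 0 0;0.16 -0.13 -0.3 0 0 0;0.16 -0.13 -0.3 0 0 0;0.16 -0.13 -0.3 0 0 0;0 0 0 0 0 0;0 0 0 0 0 0"}}

```text
time_s: 4.2
tcp_pos: [0.5521, -0.0891, 0.3166]
ee_rot: [[0.627, -0.645, 0.437], [-0.529, -0.764, -0.369], [0.572, -0.0, -0.82]]
wrist_force: [-0.4, -1.3, 0.4]
gripper_width: 1.003
gripper_force: 0.0
```

```bash
python3 - <<'E'
from h import *
delta(*target(40.2,0,back=.0),1)
A=[]
for n,(x,y,w,h) in(("scene",(200,120,100,100)),("top",(210,160,100,100))):
    p,d=cams.capture(n); A.append(cv2.resize(p[y:y+h,x:x+w],(400,400),interpolation=cv2.INTER_CUBIC))
cv2.imwrite("pics/both2.png",np.hstack(A))
E
```

```text
t 4.2 tcp [ 0.5521 -0.0891  0.3166] to [ 0.5514 -0.0901  0.3164] rows 1 per row [-0.024 -0.034 -0.005] [-0.011 -0.011 -0.004] F [-0.4 -1.3  0.4] j [ 19.  -0. -37.  45. -44.   0.]
```

View pics/both2.png

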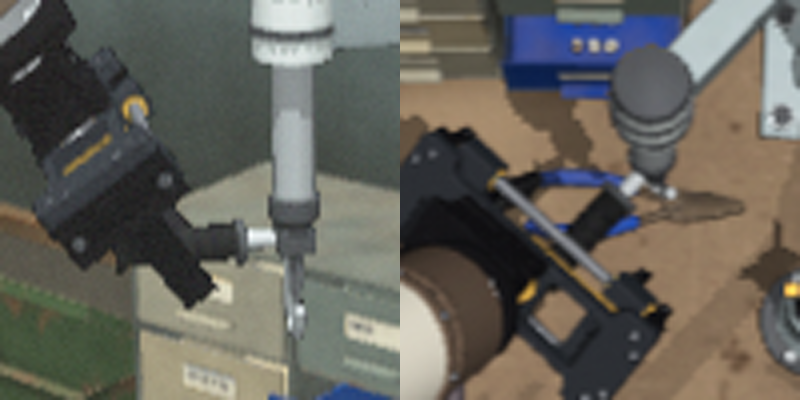

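The fingers straddle the handle's middle (top crop, handle at (600,215), centred between them). Close.

Call:
{"api": "play_rows", "payload": {"commands": "0 0 0 0 0 0;0 0 0 0 0 0;0 0 0 0 0 0;0 0 0 0 0 0;0 0 0 0 0 0;0 0 0 0 0 0;0 0 0 0 0 0;0 0 0 0 0 0;0 0 0 0 0 0;0 0 0 0 0 0", "grip": 0}}

```text
time_s: 5.3
tcp_pos: [0.5519, -0.0889, 0.3167]
ee_rot: [[0.627, -0.645, 0.437], [-0.529, -0.764, -0.368], [0.572, -0.001, -0.821]]
wrist_force: [-0.7, -0.1, 0.1]
gripper_width: 0.244
gripper_force: 30.0
```

Call:
{"api": "play_rows", "payload": {"commands": "0 0 -0.2 0 0 0;0 0 -0.3 0 0 0;0 0 -0.3 0 0 0;0 0 -0.3 0 0 0;0 0 -0.3 0 0 0;0 0 -0.3 0 0 0;0 0 -0.3 0 0 0;0 0 -0.3 0 0 0;0 0 -0.3 0 0 0;0 0 -0.3 0 0 0;0 0 -0.3 0 0 0;0 0 -0.3 0 0 0;0 0 -0.1 0 0 0;0 0 0 0 0 0;0 0 0 0 0 0"}}

```text
time_s: 6.8
tcp_pos: [0.553, -0.0879, 0.2111]
ee_rot: [[0.625, -0.643, 0.442], [-0.528, -0.766, -0.367], [0.575, -0.004, -0.818]]
wrist_force: [-8.9, 5.9, 11.1]
gripper_width: 0.241
gripper_force: 30.0
```

```bash
python3 - <<'E'
from h import *
delta(*target(40.2,.108),1)
for a in (40.2,30,20,12,6,0): print(a,target(a,.108)[0].round(4), target(a,.108)[0]-.019*rot(a,35)[0][:,2]+np.r_[.068*rot(a,35)[1][:2],-.057])
A=[]
for n,(x,y,w,h) in(("scene",(220,140,130,130)),("top",(210,160,130,130))):
    p,d=cams.capture(n); A.append(cv2.resize(p[y:y+h,x:x+w],(400,400),interpolation=cv2.INTER_CUBIC))
    w_=cloud(n,d); m=(w_[...,2]>.13)&(w_[...,2]<.27)&(w_[...,0]>.5)&(w_[...,0]<.65)&(w_[...,1]>-.32)&(w_[...,1]<-.06)
    k,l,st,c=cv2.connectedComponentsWithStats(m.astype('uint8'))
    for j in range(1,k):
        if st[j,4]>12: q=w_[l==j];print(n,st[j],q.mean(0).round(3),q.min(0).round(3),q.max(0).round(3))
cv2.imwrite("pics/both3.png",np.hstack(A))
E
```

```text
t 6.8 tcp [ 0.553  -0.0879  0.2111] to [ 0.5514 -0.0901  0.2084] rows 1 per row [-0.055 -0.075 -0.09 ] [-0.015  0.023 -0.021] F [-8.9  5.9 11.1] j [ 11.   5. -50.  69. -28. -22.]
40.2 [ 0.5514 -0.0901  0.2084] [ 0.59496487 -0.12699931  0.167     ]
30 [ 0.523  -0.1304  0.2084] [ 0.57247441 -0.159       0.167     ]
20 [ 0.5026 -0.1742  0.2084] [ 0.55626762 -0.19375557  0.167     ]
12 [ 0.492  -0.2114  0.2084] [ 0.54780753 -0.22325943  0.167     ]
6 [ 0.4874 -0.24    0.2084] [ 0.54420518 -0.24600374  0.167     ]
0 [ 0.4859 -0.269   0.2084] [ 0.543 -0.269  0.167]
scene [231 203  48  40 575] [ 0.567 -0.114  0.226] [ 0.511 -0.146  0.166] [ 0.611 -0.069  0.27 ]
scene [294 249  23  34 331] [ 0.552 -0.267  0.157] [ 0.527 -0.284  0.13 ] [ 0.584 -0.23   0.205]
top [248 205  30  26 270] [ 0.572 -0.103  0.231] [ 0.539 -0.14   0.169] [ 0.61  -0.061  0.269]
top [306 220  18  21 198] [ 0.555 -0.255  0.159] [ 0.53  -0.271  0.131] [ 0.581 -0.226  0.206]
top [247 227   5   6  14] [ 0.535 -0.066  0.236] [ 0.528 -0.07   0.222] [ 0.543 -0.06   0.255]
```

View pics/both3.png

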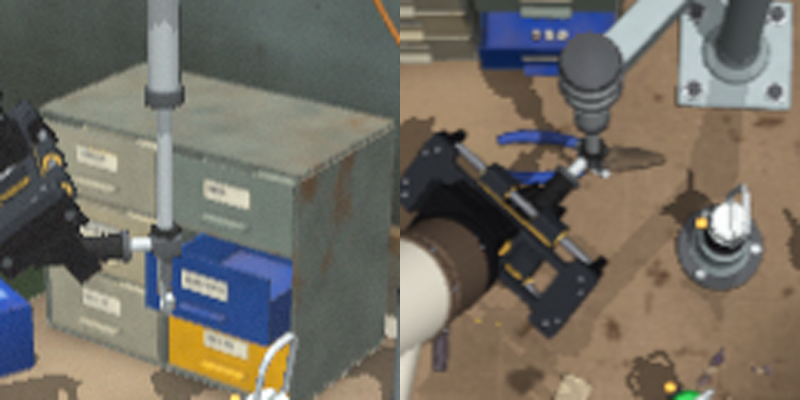

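The hook is drawn down about 106 mm and the grip holds. But J5 (−28°) will near its −9° limit on the swing at this tilt, so I'll ease the hook back up and regrip steeper.

Call:
{"api": "play_rows", "payload": {"commands": "0 0 0.2 0 0 0;0 0 0.3 0 0 0;0 0 0.3 0 0 0;0 0 0.3 0 0 0;0 0 0.3 0 0 0;0 0 0.3 0 0 0;0 0 0.3 0 0 0;0 0 0.3 0 0 0;0 0 0.3 0 0 0;0 0 0.3 0 0 0;0 0 0.3 0 0 0;0 0 0.3 0 0 0;0 0 0.1 0 0 0;0 0 0 0 0 0;0 0 0 0 0 0"}}

```text
time_s: 8.4
tcp_pos: [0.552, -0.0888, 0.3166]
ee_rot: [[0.627, -0.645, 0.437], [-0.529, -0.765, -0.368], [0.572, -0.001, -0.82]]
wrist_force: [-1.8, 1.9, 1.5]
gripper_width: 0.241
gripper_force: 30.0
```

Call:
{"api": "play_rows", "payload": {"commands": "0 0 0 0 0 0;0 0 0 0 0 0;0 0 0 0 0 0;0 0 0 0 0 0;0 0 0 0 0 0", "grip": 87}}

```text
time_s: 8.9
tcp_pos: [0.552, -0.0888, 0.3166]
ee_rot: [[0.627, -0.645, 0.437], [-0.529, -0.765, -0.368], [0.572, -0.001, -0.821]]
wrist_force: [0.3, -0.7, -0.6]
gripper_width: 0.608
gripper_force: 0.0
```

```bash
python3 - <<'E'
from h import *
delta(*target(40.2,0,tilt=12),6)
E
```

```text
t 8.9 tcp [ 0.552  -0.0888  0.3166] to [ 0.546  -0.0857  0.3134] rows 6 per row [-0.033  0.018 -0.018] [ 0.286  0.339 -0.001] F [ 0.3 -0.7 -0.6] j [ 19.  -0. -37.  45. -44.   0.]
```

Call:
{"api": "play_rows", "payload": {"commands": "0 0 0 0 0 0;0 0 0 0 0 0;-0.03 0.02 -0.02 0.286 0.339 0;-0.03 0.02 -0.02 0.286 0.339 0;-0.03 0.02 -0.02 0.286 0.339 0;-0.03 0.02 -0.02 0.286 0.339 0;-0.03 0.02 -0.02 0.286 0.339 0;-0.03 0.02 -0.02 0.286 0.339 0;0 0 0 0 0 0;0 0 0 0 0 0", "grip": 70}}

```text
time_s: 9.9
tcp_pos: [0.5466, -0.0855, 0.3128]
ee_rot: [[0.747, -0.645, 0.159], [-0.631, -0.764, -0.135], [0.209, -0.0, -0.978]]
wrist_force: [0.5, 1.0, 0.2]
gripper_width: 0.802
gripper_force: 0.0
```

```bash
python3 - <<'E'
from h import *
delta(*target(40.2,0,tilt=12),1)
E
```

```text
t 9.9 tcp [ 0.5466 -0.0855  0.3128] to [ 0.546  -0.0857  0.3134] rows 1 per row [-0.018 -0.004  0.021] [0.002 0.005 0.   ] F [0.5 1.  0.2] j [ 13.   7. -12.  11. -64.  32.]
```

Call:
{"api": "play_rows", "payload": {"commands": "0 0 0 0 0 0;0 0 0 0 0 0;0 0 0 0 0 0;0 0 0 0 0 0;0 0 0 0 0 0;0 0 0 0 0 0;0 0 0 0 0 0;0 0 0 0 0 0", "grip": 0}}

```text
time_s: 10.7
tcp_pos: [0.5466, -0.0852, 0.3132]
ee_rot: [[0.747, -0.645, 0.159], [-0.631, -0.764, -0.133], [0.208, -0.001, -0.978]]
wrist_force: [-1.3, -0.7, 1.0]
gripper_width: 0.24
gripper_force: 30.0
```

Call:
{"api": "play_rows", "payload": {"commands": "0 0 -0.2 0 0 0;0 0 -0.3 0 0 0;0 0 -0.3 0 0 0;0 0 -0.3 0 0 0;0 0 -0.3 0 0 0;0 0 -0.3 0 0 0;0 0 -0.3 0 0 0;0 0 -0.3 0 0 0;0 0 -0.3 0 0 0;0 0 -0.3 0 0 0;0 0 -0.3 0 0 0;0 0 -0.3 0 0 0;0 0 -0.1 0 0 0;0 0 0 0 0 0;0 0 0 0 0 0"}}

```text
time_s: 12.2
tcp_pos: [0.5471, -0.0849, 0.2075]
ee_rot: [[0.747, -0.645, 0.162], [-0.631, -0.765, -0.134], [0.21, -0.002, -0.978]]
wrist_force: [-5.8, 4.6, 10.4]
gripper_width: 0.243
gripper_force: 30.0
```

```bash
python3 - <<'E'
from h import *
delta(*target(40.2,.108,tilt=12),1)
# arc rows from 40.2 to 16
A=[40.2-2.42*i for i in range(11)];P=[target(a,.108,tilt=12)[0] for a in A]
for i in range(10): print(((P[i+1]-P[i])/.03).round(3), np.radians(2.42)/.15)
p,d=cams.capture("scene");w_=cloud("scene",d)
q=w_[(w_[...,2]>.15)&(w_[...,2]<.2)&(np.hypot(w_[...,0]-.595,w_[...,1]+.127)<.04)];print(len(q),q.min(0),q.mean(0))
E
```

```text
t 12.2 tcp [ 0.5471 -0.0849  0.2075] to [ 0.546  -0.0857  0.2054] rows 1 per row [-0.035 -0.026 -0.068] [-0.003  0.021 -0.008] F [-5.8  4.6 10.4] j [ 13.  11. -23.  13. -49.  29.]
[-0.252 -0.311  0.   ] 0.28157978598841854
[-0.238 -0.321  0.   ] 0.28157978598841854
[-0.224 -0.331  0.   ] 0.28157978598841854
[-0.21 -0.34  0.  ] 0.28157978598841854
[-0.196 -0.349  0.   ] 0.28157978598841854
[-0.181 -0.357  0.   ] 0.28157978598841854
[-0.166 -0.364  0.   ] 0.28157978598841854
[-0.15  -0.371  0.   ] 0.28157978598841854
[-0.134 -0.377  0.   ] 0.28157978598841854
[-0.118 -0.382  0.   ] 0.28157978598841854
66 [ 0.58233307 -0.14841614  0.16468124] [ 0.59701592 -0.13087986  0.18274633]
```

Call:
{"api": "play_rows", "payload": {"commands": "-0.25 -0.31 0 0 0 0.28;-0.24 -0.32 0 0 0 0.28;-0.22 -0.33 0 0 0 0.28;-0.21 -0.34 0 0 0 0.28;-0.2 -0.35 0 0 0 0.28;-0.18 -0.36 0 0 0 0.28;-0.17 -0.36 0 0 0 0.28;-0.15 -0.37 0 0 0 0.28;-0.13 -0.38 0 0 0 0.28;-0.12 -0.38 0 0 0 0.28;0 0 0 0 0 0;0 0 0 0 0 0"}}

```text
time_s: 13.45
tcp_pos: [0.4894, -0.1912, 0.2071]
ee_rot: [[0.94, -0.278, 0.199], [-0.272, -0.961, -0.058], [0.208, 0.0, -0.978]]
wrist_force: [-8.2, 1.7, 12.5]
gripper_width: 0.24
gripper_force: 30.0
```

```bash
python3 - <<'E'
from h import *
delta(*target(16,.108,tilt=12),1)
for a,b in((16,4),(16,2),(16,0),(16,-2)):
    print(b,((target(b,.108,tilt=12)[0]-target(a,.108,tilt=12)[0])/.03).round(3))
A=[]
for n,(x,y,w,h) in(("scene",(240,170,130,130)),("top",(240,160,130,130))):
    p,d=cams.capture(n); A.append(cv2.resize(p[y:y+h,x:x+w],(400,400),interpolation=cv2.INTER_CUBIC))
    w_=cloud(n,d); m=(w_[...,2]>.155)&(w_[...,2]<.22)&(w_[...,0]>.5)&(w_[...,0]<.6)&(w_[...,1]>-.32)&(w_[...,1]<-.15)
    k,l,st,c=cv2.connectedComponentsWithStats(m.astype('uint8'))
    for j in range(1,k):
        if st[j,4]>12: q=w_[l==j];print(n,st[j],q.mean(0).round(3),q.min(0).round(3),q.max(0).round(3))
cv2.imwrite("pics/both4.png",np.hstack(A))
E
```

```text
t 13.45 tcp [ 0.4894 -0.1912  0.2071] to [ 0.49   -0.1907  0.2054] rows 1 per row [ 0.019  0.016 -0.056] [ 0.003 -0.002  0.017] F [-8.2  1.7 12.5] j [ -2.   7. -25.   4. -46.  73.]
4 [-0.344 -1.949  0.   ]
2 [-0.361 -2.279  0.   ]
0 [-0.367 -2.61   0.   ]
-2 [-0.361 -2.94   0.   ]
scene [283 238  12  22 145] [ 0.554 -0.211  0.19 ] [ 0.543 -0.231  0.163] [ 0.565 -0.192  0.22 ]
scene [302 249  15  25 110] [ 0.554 -0.271  0.184] [ 0.528 -0.277  0.156] [ 0.584 -0.262  0.205]
top [317 220   7  20  55] [ 0.555 -0.265  0.191] [ 0.53  -0.272  0.155] [ 0.582 -0.256  0.209]
top [293 224   4   6  18] [ 0.558 -0.191  0.201] [ 0.554 -0.196  0.175] [ 0.563 -0.186  0.22 ]
```

View pics/both4.png

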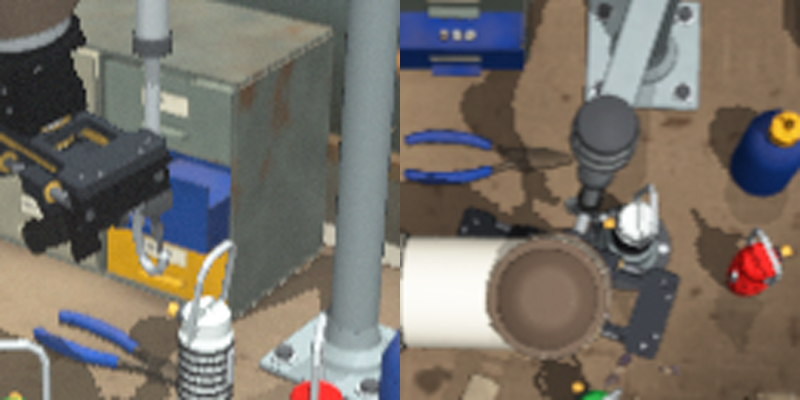

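The hook (crop (150,260)) is open side towards the bail (215,250) and at the right height; the gripper is clear of the driver. Swing on, slower at the bail.

Call:
{"api": "play_rows", "payload": {"commands": "-0.1 -0.38 0 0 0 0.28;-0.08 -0.39 0 0 0 0.28;-0.07 -0.39 0 0 0 0.28;-0.05 -0.39 0 0 0 0.28;-0.04 -0.4 0 0 0 0.28;-0.01 -0.16 0 0 0 0.116;-0.01 -0.16 0 0 0 0.116;-0.01 -0.16 0 0 0 0.116;0 -0.16 0 0 0 0.116;0 -0.16 0 0 0 0.116;0 0 0 0 0 0"}}

```text
time_s: 14.65
tcp_pos: [0.4776, -0.2742, 0.2069]
ee_rot: [[0.979, 0.015, 0.205], [0.015, -1.0, 0.002], [0.205, 0.001, -0.979]]
wrist_force: [-8.7, -0.7, 10.9]
gripper_width: 0.246
gripper_force: 30.0
```

```bash
cat > look.py <<'E'
from h import *
import sys
a=float(sys.argv[1]);hk=float(sys.argv[2])
delta(*target(a,hk,tilt=12),1)
A=[]
for n,(x,y,w,h) in(("scene",(255,200,100,100)),("top",(270,190,90,90))):
    p,d=cams.capture(n); A.append(cv2.resize(p[y:y+h,x:x+w],(400,400),interpolation=cv2.INTER_CUBIC))
    w_=cloud(n,d); m=(w_[...,2]>.155)&(w_[...,2]<.24)&(w_[...,0]>.5)&(w_[...,0]<.6)&(w_[...,1]>-.32)&(w_[...,1]<-.2)
    k,l,st,c=cv2.connectedComponentsWithStats(m.astype('uint8'))
    for j in range(1,k):
        if st[j,4]>12: q=w_[l==j];print(n,st[j],q.mean(0).round(3),q.min(0).round(3),q.max(0).round(3))
cv2.imwrite(f"pics/{sys.argv[3]}.png",np.hstack(A))
E
python3 look.py -1 .108 both5
```

```text
t 14.65 tcp [ 0.4776 -0.2742  0.2069] to [ 0.479  -0.274   0.2054] rows 1 per row [ 0.047  0.007 -0.05 ] [ 0.005 -0.016  0.014] F [-8.7 -0.7 10.9] j [-15.  11. -17.  -4. -51. 108.]
scene [301 251  20  24 178] [ 0.542 -0.278  0.183] [ 0.5   -0.295  0.156] [ 0.582 -0.255  0.23 ]
top [315 228  14  14  94] [ 0.535 -0.267  0.215] [ 0.513 -0.287  0.156] [ 0.551 -0.249  0.239]
```

View pics/both5.png

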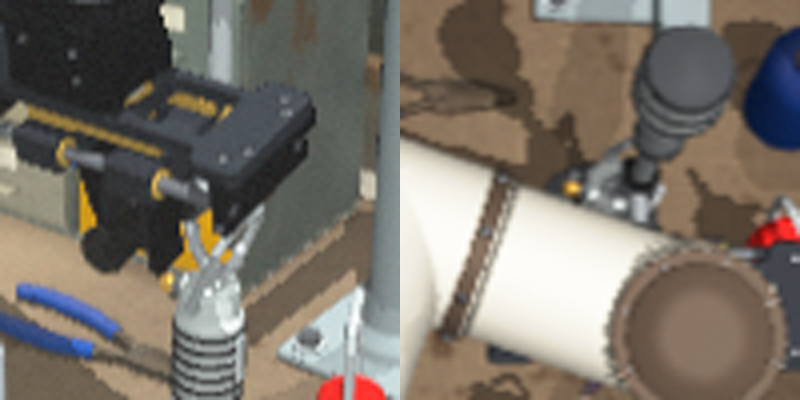

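The hook is beside the bail, about to press its latch (crop (205,260)). Keep pushing gently.

Call:
{"api": "play_rows", "payload": {"commands": "0 -0.16 0 0 0 0.116;0 -0.16 0 0 0 0.116;0 0 0 0 0 0"}}

```text
time_s: 15.05
tcp_pos: [0.4778, -0.2837, 0.2071]
ee_rot: [[0.977, 0.05, 0.206], [0.049, -0.999, 0.01], [0.206, 0.001, -0.979]]
wrist_force: [-8.2, 0.8, 11.3]
gripper_width: 0.244
gripper_force: 30.0
```

Call:
{"api": "play_rows", "payload": {"commands": "0.01 -0.16 0 0 0 0.116;0.01 -0.16 0 0 0 0.116;0 0 0 0 0 0"}}

```text
time_s: 15.35
tcp_pos: [0.4783, -0.2934, 0.2075]
ee_rot: [[0.975, 0.085, 0.205], [0.083, -0.996, 0.017], [0.206, 0.001, -0.979]]
wrist_force: [-8.4, -0.1, 11.2]
gripper_width: 0.242
gripper_force: 30.0
```

```bash
python3 look.py -5 .108 both6
```

```text
t 15.35 tcp [ 0.4783 -0.2934  0.2075] to [ 0.48   -0.2938  0.2054] rows 1 per row [ 0.056 -0.012 -0.069] [ 0.008 -0.012  0.014] F [-8.4 -0.1 11.2] j [-18.  12. -15.  -6. -52. 116.]
scene [311 245   8   5  19] [ 0.536 -0.296  0.228] [ 0.529 -0.301  0.222] [ 0.543 -0.292  0.233]
scene [305 252  18  22 183] [ 0.542 -0.291  0.185] [ 0.501 -0.31   0.156] [ 0.582 -0.269  0.232]
top [319 220   9   4  19] [ 0.579 -0.273  0.176] [ 0.575 -0.283  0.155] [ 0.583 -0.263  0.196]
top [320 226  14  12  69] [ 0.54  -0.279  0.218] [ 0.524 -0.301  0.164] [ 0.555 -0.263  0.24 ]
```

View pics/both6.png

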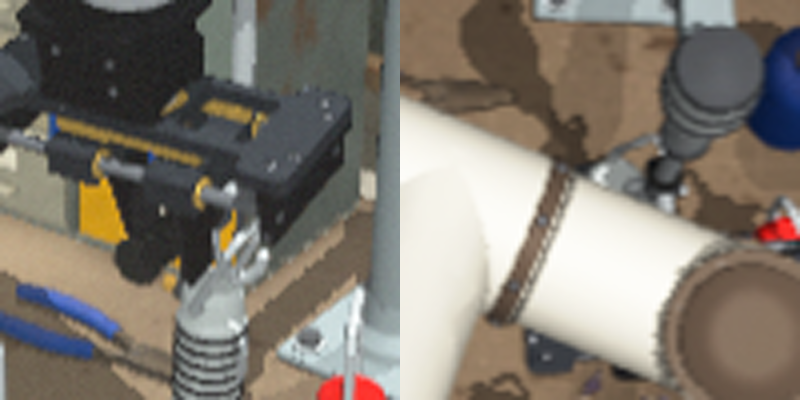

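The bail is within the hook's outline in the scene crop (240,240); the depth points decide. Fit the bail leg seen from above.

```bash
cat > fit.py <<'E'
from h import *
F=[]
s=r.sense();R=s["ee_rot"];g=s["tcp_pos"]-.019*R[:,2]
yaw=np.arctan2(R[0,1],-R[1,1]);u=np.array([np.cos(yaw),np.sin(yaw),0])
th=g+.068*u-[0,0,.057];th[:2]=POST-.22*u[:2];v=np.array([-u[1],u[0],0])
print("yaw",np.degrees(yaw).round(2),"throat",th.round(4),"post check",(g[:2]+.288*u[:2]).round(4))
for n in("scene","top")*2:
    p,d=cams.capture(n);F.append(r.sense()["wrist_force"])
    if len(F)>2: continue
    w=cloud(n,d).reshape(-1,3);q=w-th;q=np.c_[q@u,q@v,q[:,2]]*1000
    m=(abs(q[:,0])<50)&(abs(q[:,1])<40)&(q[:,2]>-16)&(q[:,2]<60)
    print(n);print(q[m][np.argsort(q[m][:,2])][::max(1,m.sum()//70)].round(0).astype(int).tolist())
print(np.mean(F,0).round(2))
E
python3 fit.py
```

```text
yaw 4.87 throat [ 0.5438 -0.2877  0.1691] post check [ 0.7614 -0.269 ]
scene
[[34, 16, -16], [34, 13, -14], [39, 13, -14], [-12, 15, -14], [-10, 11, -14], [-8, 10, -12], [35, 14, -10], [36, 11, -10], [38, 13, -9], [3, -2, -8], [2, -5, -7], [2, -8, -5], [36, 12, -5], [36, 9, -4], [-10, 11, -3], [-3, 0, -3], [41, 6, -3], [-13, 5, -2], [3, -12, -2], [1, 5, -1], [-12, 7, -1], [1, -6, 0], [-3, -2, 0], [-13, 5, 0], [37, 10, 1], [1, -1, 1], [4, 2, 1], [-9, 4, 1], [-3, -5, 1], [-1, -9, 2], [-12, 5, 2], [5, 4, 2], [1, -8, 3], [-2, -15, 4], [37, 7, 4], [-9, 1, 5], [-8, 7, 5], [-1, -14, 6], [-13, 4, 6], [0, -19, 7], [-10, 4, 7], [-9, 2, 7], [-1, -14, 8], [0, -16, 9], [2, 8, 10], [0, -14, 11], [3, -20, 11], [-1, 9, 11], [-8, 0, 12], [-3, -17, 13], [-2, -20, 13], [-8, -3, 14], [1, -20, 15], [-1, -19, 15], [5, -13, 16], [4, -21, 16], [-2, 11, 17], [2, 11, 17], [3, -17, 18], [4, 12, 18], [-3, 11, 19], [-11, -2, 20], [5, 13, 20], [-1, 12, 21], [-6, -7, 21], [1, -7, 23], [-8, -2, 23], [-2, -6, 24], [-8, -7, 25], [8, -9, 25], [-6, -6, 26], [-2, -6, 27], [0, -10, 27], [11, -4, 28], [1, -10, 29], [5, -8
[... 536 characters left out ...]
, [38, 17, -5], [-1, 11, -3], [35, 14, -3], [-1, 5, -3], [40, 14, -1], [37, 14, -1], [2, 11, 0], [37, 11, 0], [40, 11, 1], [36, 6, 2], [3, 11, 7], [-1, -11, 9], [3, 14, 9], [35, 9, 10], [38, 9, 10], [0, 17, 11], [40, 6, 11], [0, 15, 12], [-7, 7, 13], [37, 7, 15], [3, -14, 15], [39, 4, 16], [35, 4, 20], [0, -13, 20], [31, 2, 24], [34, 2, 25], [0, 22, 27], [0, 25, 28], [2, 25, 29], [-1, 19, 32], [2, 22, 33], [24, 1, 33], [3, 22, 39], [3, 20, 41], [0, 17, 42], [-1, 15, 43], [0, 20, 43], [5, 20, 45], [4, 18, 50], [1, 18, 51], [3, 15, 51], [0, 15, 52], [-14, 8, 54], [-9, 14, 55], [-9, 11, 56], [-15, 3, 57], [-13, 6, 58], [-10, 8, 59], [-10, -3, 59], [-10, 6, 59], [-10, 0, 60]]
[-9.    0.22 12.07]
```

The wire is past the tip (crown about y −3 mm, 27 mm above the throat). One more degree, then ease up.

Call:
{"api": "play_rows", "payload": {"commands": "0.01 -0.16 0 0 0 0.116;0 0 0.1 0 0 0;0 0 0.1 0 0 0;0 0 0.1 0 0 0;0 0 0.1 0 0 0;0 0 0.1 0 0 0;0 0 0.1 0 0 0;0 0 0.1 0 0 0;0 0 0.1 0 0 0;0 0 0 0 0 0"}}

```text
time_s: 16.65
tcp_pos: [0.4787, -0.2978, 0.2311]
ee_rot: [[0.973, 0.102, 0.205], [0.1, -0.995, 0.02], [0.206, 0.001, -0.979]]
wrist_force: [-7.7, -1.3, 9.7]
gripper_width: 0.24
gripper_force: 30.1
```

```bash
python3 fit.py
```

```text
yaw 5.87 throat [ 0.5442 -0.2915  0.1927] post check [ 0.7613 -0.2688]
scene
[[-12, 9, -16], [-10, 10, -14], [37, 10, -14], [38, 8, -14], [39, 9, -12], [35, 12, -11], [-8, 11, -11], [-9, 8, -9], [-11, 5, -7], [-8, 4, -6], [1, -4, -6], [-10, 5, -5], [-9, 9, -5], [0, -7, -4], [1, -1, -4], [4, 0, -3], [-1, -4, -2], [0, -7, -2], [-2, -13, -1], [-8, 4, -1], [0, -12, 0], [4, -2, 0], [1, 2, 0], [-7, 5, 1], [-2, -5, 1], [-9, 6, 1], [3, 10, 2], [34, 2, 3], [1, -6, 3], [-4, 1, 3], [-7, 5, 4], [0, -9, 4], [4, 1, 5], [0, -11, 5], [19, 1, 5], [1, 2, 6], [7, 0, 6], [1, -18, 6], [-6, 1, 7], [1, -11, 7], [20, 2, 7], [4, 9, 7], [-1, 8, 7], [6, 2, 8], [1, 2, 8], [21, 3, 9], [12, 0, 9], [19, 4, 9], [3, 3, 9], [8, 3, 10], [13, 3, 10], [4, 11, 11], [-2, -17, 13], [-4, -16, 13], [1, -18, 14], [-2, 10, 14], [2, 10, 15], [0, 11, 16], [2, -10, 16], [5, -19, 17], [2, -17, 18], [0, -16, 19], [-2, -15, 19], [0, 12, 21], [2, 13, 22], [1, -11, 24], [4, -11, 25], [7, -10, 26], [-3, -10, 29], [3, -11, 31], [1, -10, 32], [3, -11, 34], [-2, -9, 35], [-1, -9, 37], [2, -9, 38], [3, -9, 40], [1, -7, 41], [-1, -8, 44], [-33, -9, 47], [-35, -9, 50], [-32, -13, 52], [-41, -10, 53], [-30, -14, 54], [5, -12, 55], [-29, -13, 56], [-31, -12, 56], [-43, -11, 56], [1, -12, 57], [-3, -11, 58], [-8, -7, 59], [1, -12, 59], [-39, -12, 60]]
top
[[40, 16, -8], [36, 16, -4], [36, 13, -4], [38, 13, -2], [3, 11, 1], [38, 11, 1], [17, 10, 3], [5, 11, 4], [34, 11, 4], [28, 6, 6], [31, 12, 6], [28, 9, 6], [33, 9, 7], [21, 10, 8], [24, 10, 9], [4, 15, 11], [29, 10, 13], [1, -13, 16], [17, 11, 18], [-2, -12, 20], [3, 25, 33], [3, 22, 34], [-1, 20, 36], [5, 22, 37], [0, 15, 42], [0, 18, 44], [0, 21, 44], [6, 17, 45], [5, 15, 47], [2, 21, 49], [2, 18, 49], [2, 16, 51], [-7, 14, 52], [-15, -2, 57], [-9, 6, 57], [-15, 1, 58], [-9, -5, 58], [-18, -1, 59], [-12, 1, 59]]
[-7.45 -1.05  8.97]
```

The latch is shut (line at y −10, z 24–44) with the wire in the throat. Now bring the hook over the driver's axis while raising slightly, then lift.

Call:
{"api": "play_rows", "payload": {"commands": "0 0.165 0.03 0 0 -0.116;0 0.165 0.03 0 0 -0.116;0 0.165 0.03 0 0 -0.116;0 0.165 0.03 0 0 -0.116;0 0.165 0.03 0 0 -0.116;0 0.165 0.03 0 0 -0.116;0 0.165 0.03 0 0 -0.116;0 0.165 0.03 0 0 -0.116;0.01 0.165 0 0 0 -0.116;0.01 0.165 0 0 0 -0.116;0 0 0 0 0 0"}}

```text
time_s: 17.95
tcp_pos: [0.4787, -0.2474, 0.2372]
ee_rot: [[0.976, -0.072, 0.204], [-0.07, -0.997, -0.015], [0.204, 0.0, -0.979]]
wrist_force: [-7.7, -0.1, 7.8]
gripper_width: 0.24
gripper_force: 30.1
```

```bash
python3 fit.py
```

```text
yaw -4.1 throat [ 0.5436 -0.2533  0.1988] post check [ 0.7621 -0.2678]
scene
[[-11, -6, -16], [34, 3, -14], [-11, -5, -14], [-14, -5, -13], [33, -2, -12], [-12, -3, -11], [-9, -1, -11], [35, 3, -9], [-9, -1, -8], [34, -1, -8], [37, 2, -7], [34, 2, -6], [34, 3, -4], [1, 8, -3], [3, -2, -3], [-11, -8, -2], [0, -8, -2], [-10, -4, -1], [-7, -2, -1], [2, -7, 0], [-8, -6, 1], [-1, 6, 1], [-4, -5, 1], [0, -11, 2], [9, 0, 2], [32, 4, 2], [0, -5, 3], [-9, -3, 3], [29, 4, 3], [6, 0, 3], [0, -2, 4], [-2, 0, 4], [11, -2, 5], [0, 10, 5], [15, -1, 5], [8, -1, 5], [0, 1, 5], [1, -15, 6], [6, 0, 6], [3, 10, 6], [11, 1, 6], [1, -18, 7], [0, -11, 7], [4, 11, 8], [2, 12, 9], [4, -19, 9], [-1, 12, 9], [-1, -17, 10], [0, -16, 12], [6, 12, 12], [0, -19, 12], [2, -15, 13], [3, -17, 13], [0, 13, 14], [1, 17, 15], [1, -21, 15], [7, -16, 17], [-1, -17, 17], [4, 13, 17], [1, -21, 18], [1, -15, 18], [1, -12, 20], [-2, 11, 21], [3, -8, 22], [9, -9, 26], [1, -12, 27], [3, -10, 29], [-2, -9, 30], [1, -9, 31], [-1, -8, 32], [0, -7, 34], [5, -9, 35], [2, -8, 36], [3, -10, 39], [-1, -8, 39], [4, -9, 43], [-30, -4, 44], [-39, -6, 48], [-47, -10, 53], [-46, -11, 55], [-44, -10, 56], [-42, -11, 58], [-45, -11, 59]]
top
[[1, 7, -8], [-1, 13, -3], [0, 10, -3], [1, 13, 4], [3, 14, 5], [0, 16, 7], [-1, 19, 8], [2, 17, 12], [-1, -9, 12], [-1, -12, 13], [5, -14, 14], [4, 17, 16], [4, -11, 16], [1, -11, 18], [2, 26, 19], [0, 20, 20], [-1, -13, 26], [-2, 23, 26], [0, 23, 30], [5, 21, 36], [-1, 21, 37], [1, 24, 37], [2, 21, 38], [4, 24, 38], [1, 19, 42], [4, 19, 42], [0, 16, 50], [2, 16, 50], [-9, -4, 50], [-9, 13, 51], [-14, 10, 53], [4, 17, 54], [10, 15, 55], [-17, 9, 55], [-9, 10, 55], [-23, 9, 56], [-7, 13, 56], [-9, 8, 56], [-20, 9, 56], [-9, 5, 56], [-20, 7, 57], [-23, 6, 57], [-22, 1, 58], [-14, 2, 58], [-14, -1, 58], [-17, 4, 58], [-12, 2, 59], [-8, -6, 60], [-23, 4, 60]]
[-7.9   0.48  7.12]
```

Call:
{"api": "play_rows", "payload": {"commands": "0 0 0.1 0 0 0;0 0 0.1 0 0 0;0 0 0.1 0 0 0;0 0 0.1 0 0 0;0 0 0.1 0 0 0;0 0 0.1 0 0 0;0 0 0.1 0 0 0;0 0 0.1 0 0 0;0 0 0.1 0 0 0;0 0 0.1 0 0 0;0 0 0.1 0 0 0;0 0 0.1 0 0 0;0 0 0.1 0 0 0;0 0 0.1 0 0 0;0 0 0.1 0 0 0;0 0 0.1 0 0 0;0 0 0.1 0 0 0;0 0 0.1 0 0 0;0 0 0 0 0 0;0 0 0 0 0 0"}}

```text
time_s: 20.15
tcp_pos: [0.4786, -0.2477, 0.2905]
ee_rot: [[0.976, -0.072, 0.203], [-0.071, -0.997, -0.014], [0.204, -0.0, -0.979]]
wrist_force: [-6.2, -0.3, 2.6]
gripper_width: 0.24
gripper_force: 30.1
```

```bash
cat > drv.py <<'E'
from h import *
s=r.sense();print(s["time_s"],s["tcp_pos"].round(4),s["wrist_force"].round(1),s["joints"].round(0))
for n in("scene","top"):
    p,d=cams.capture(n);w=cloud(n,d)
    m=(np.hypot(w[...,0]-.552,w[...,1]+.255)<.05)&(w[...,2]>.02)&(w[...,2]<.3)
    q=w[m];print(n,[(round(z,2),q[(q[:,2]>z)&(q[:,2]<z+.01)].mean(0).round(3).tolist(),int(((q[:,2]>z)&(q[:,2]<z+.01)).sum())) for z in np.arange(.04,.28,.02)])
E
python3 drv.py
```

```text
20.15 [ 0.4786 -0.2477  0.2905] [-6.2 -0.3  2.6] [-11.   6. -12.  -2. -61.  97.]
scene [(np.float64(0.04), [0.55, -0.267, 0.045], 112), (np.float64(0.06), [0.552, -0.269, 0.062], 42), (np.float64(0.08), [0.528, -0.257, 0.085], 45), (np.float64(0.1), [0.53, -0.257, 0.105], 44), (np.float64(0.12), [0.529, -0.259, 0.125], 66), (np.float64(0.14), [0.53, -0.26, 0.145], 73), (np.float64(0.16), [0.533, -0.262, 0.165], 73), (np.float64(0.18), [0.537, -0.26, 0.185], 78), (np.float64(0.2), [0.547, -0.258, 0.203], 88), (np.float64(0.22), [0.554, -0.255, 0.225], 21), (np.float64(0.24), [0.548, -0.255, 0.245], 22), (np.float64(0.26), [0.545, -0.254, 0.266], 34)]
top [(np.float64(0.04), [nan, nan, nan], 0), (np.float64(0.06), [nan, nan, nan], 0), (np.float64(0.08), [nan, nan, nan], 0), (np.float64(0.1), [nan, nan, nan], 0), (np.float64(0.12), [nan, nan, nan], 0), (np.float64(0.14), [nan, nan, nan], 0), (np.float64(0.16), [0.548, -0.271, 0.167], 2), (np.float64(0.18), [0.549, -0.225, 0.187], 3), (np.float64(0.2), [0.546, -0.243, 0.204], 31), (np.float64(0.22), [nan, nan, nan], 0), (np.float64(0.24), [0.544, -0.249, 0.248], 3), (np.float64(0.26), [0.545, -0.256, 0.266], 9)]drv.py:6: RuntimeWarning: Mean of empty slice.
  q=w[m];print(n,[(round(z,2),q[(q[:,2]>z)&(q[:,2]<z+.01)].mean(0).round(3).tolist(),int(((q[:,2]>z)&(q[:,2]<z+.01)).sum())) for z in np.arange(.04,.28,.02)])
  ret = um.true_divide(
```

Call:
{"api": "play_rows", "payload": {"commands": "0 0 0.1 0 0 0;0 0 0.1 0 0 0;0 0 0.1 0 0 0;0 0 0.1 0 0 0;0 0 0.1 0 0 0;0 0 0.1 0 0 0;0 0 0.08 0 0 0;0 0 0.06 0 0 0;0 0 0.04 0 0 0;0 0 0 0 0 0;0 0 0 0 0 0;0 0 0 0 0 0;0 0 0 0 0 0;0 0 0 0 0 0"}}

```text
time_s: 21.65
tcp_pos: [0.4786, -0.2474, 0.3131]
ee_rot: [[0.977, -0.072, 0.202], [-0.071, -0.997, -0.014], [0.203, -0.001, -0.979]]
wrist_force: [-7.1, 0.0, 1.5]
gripper_width: 0.236
gripper_force: 30.1
```

```bash
python3 drv.py 2>/dev/null; python3 fit.py | grep -v '\[\['
```

```text
21.65 [ 0.4786 -0.2474  0.3131] [-7.1  0.   1.5] [-11.   5. -10.  -2. -64.  97.]
scene [(np.float64(0.04), [0.551, -0.267, 0.046], 105), (np.float64(0.06), [0.555, -0.263, 0.061], 36), (np.float64(0.08), [0.536, -0.254, 0.087], 6), (np.float64(0.1), [0.532, -0.258, 0.105], 50), (np.float64(0.12), [0.533, -0.258, 0.125], 56), (np.float64(0.14), [0.532, -0.262, 0.145], 71), (np.float64(0.16), [0.533, -0.261, 0.165], 64), (np.float64(0.18), [0.535, -0.263, 0.185], 74), (np.float64(0.2), [0.538, -0.263, 0.205], 88), (np.float64(0.22), [0.549, -0.259, 0.224], 111), (np.float64(0.24), [0.547, -0.256, 0.245], 21), (np.float64(0.26), [0.554, -0.255, 0.265], 23)]
top [(np.float64(0.04), [nan, nan, nan], 0), (np.float64(0.06), [nan, nan, nan], 0), (np.float64(0.08), [nan, nan, nan], 0), (np.float64(0.1), [nan, nan, nan], 0), (np.float64(0.12), [nan, nan, nan], 0), (np.float64(0.14), [nan, nan, nan], 0), (np.float64(0.16), [nan, nan, nan], 0), (np.float64(0.18), [0.546, -0.272, 0.19], 1), (np.float64(0.2), [0.546, -0.254, 0.205], 3), (np.float64(0.22), [0.548, -0.243, 0.224], 42), (np.float64(0.24), [nan, nan, nan], 0), (np.float64(0.26), [0.543, -0.246, 0.27], 1)]
yaw -4.13 throat [ 0.5436 -0.2531  0.2747] post check [ 0.762  -0.2679]
scene
top
[-6.43 -0.48  1.77]
```

At the top stop, driver origin at about 0.136 m, nearly upright. Let go and withdraw along the tool axis.

Call:
{"api": "play_rows", "payload": {"commands": "0 0 0 0 0 0;0 0 0 0 0 0;0 0 0 0 0 0;0 0 0 0 0 0;0 0 0 0 0 0;0 0 0 0 0 0;0 0 0 0 0 0;0 0 0 0 0 0", "grip": 80}}

```text
time_s: 22.75
tcp_pos: [0.4809, -0.2472, 0.3137]
ee_rot: [[0.976, -0.071, 0.207], [-0.069, -0.997, -0.014], [0.208, -0.001, -0.978]]
wrist_force: [-0.5, 0.4, 0.7]
gripper_width: 0.872
gripper_force: 0.0
```

Call:
{"api": "play_rows", "payload": {"commands": "-0.1 0 0.3 0 0 0;-0.1 0 0.4 0 0 0;-0.1 0 0.4 0 0 0;-0.1 0 0.4 0 0 0;-0.1 0 0.4 0 0 0;-0.1 0 0.4 0 0 0;-0.3 0 0.4 0 0 0;-0.4 0 0.4 0 0 0;-0.5 0 0.4 0 0 0;-0.5 0 0.3 0 0 0;-0.5 0 0.2 0 0 0;0 0 0 0 0 0;0 0 0 0 0 0;0 0 0 0 0 0;0 0 0 0 0 0;0 0 0 0 0 0;0 0 0 0 0 0;0 0 0 0 0 0;0 0 0 0 0 0;0 0 0 0 0 0"}}

```text
time_s: 24.75
tcp_pos: [0.3969, -0.2472, 0.4337]
ee_rot: [[0.976, -0.071, 0.207], [-0.069, -0.997, -0.014], [0.208, -0.001, -0.978]]
wrist_force: [-0.3, -0.4, 0.3]
gripper_width: 0.919
gripper_force: 0.0
```

```bash
python3 drv.py 2>/dev/null; python3 - <<'E'
from h import *
p,d=cams.capture("top");w=cloud("top",d)
q=w[(w[...,2]>.505)&(w[...,2]<.53)&(w[...,0]>.5)&(w[...,0]<.65)];print("housing",q.mean(0))
p,d=cams.capture("scene");w=cloud("scene",d)
h=np.r_[POST-.22*np.array([np.cos(.072),-np.sin(.072)]),0]
q=w[(np.hypot(w[...,0]-h[0],w[...,1]-h[1])<.035)&(w[...,2]>.255)&(w[...,2]<.33)]-h
print(q[np.argsort(q[:,2])][::6].round(3).tolist())
E
```

```text
24.75 [ 0.3969 -0.2472  0.4337] [-0.3 -0.4  0.3] [-13.  -4.  -2.  -2. -80.  99.]
scene [(np.float64(0.04), [0.551, -0.267, 0.045], 112), (np.float64(0.06), [0.552, -0.267, 0.061], 42), (np.float64(0.08), [0.537, -0.256, 0.087], 5), (np.float64(0.1), [0.531, -0.258, 0.105], 46), (np.float64(0.12), [0.534, -0.26, 0.125], 43), (np.float64(0.14), [0.532, -0.262, 0.145], 69), (np.float64(0.16), [0.534, -0.262, 0.165], 69), (np.float64(0.18), [0.535, -0.262, 0.185], 81), (np.float64(0.2), [0.538, -0.263, 0.205], 86), (np.float64(0.22), [0.549, -0.259, 0.224], 113), (np.float64(0.24), [0.55, -0.256, 0.245], 25), (np.float64(0.26), [0.554, -0.255, 0.265], 21)]
top [(np.float64(0.04), [0.537, -0.241, 0.046], 3), (np.float64(0.06), [0.555, -0.28, 0.062], 3), (np.float64(0.08), [nan, nan, nan], 0), (np.float64(0.1), [0.532, -0.237, 0.104], 5), (np.float64(0.12), [nan, nan, nan], 0), (np.float64(0.14), [0.531, -0.235, 0.144], 7), (np.float64(0.16), [0.536, -0.234, 0.165], 7), (np.float64(0.18), [0.537, -0.24, 0.184], 7), (np.float64(0.2), [0.538, -0.238, 0.205], 13), (np.float64(0.22), [0.548, -
[... 380 characters left out ...]
, 0.276], [-0.002, 0.001, 0.277], [-0.002, -0.002, 0.278], [0.0, -0.016, 0.279], [-0.005, -0.012, 0.28], [-0.002, -0.002, 0.28], [0.003, -0.017, 0.281], [-0.002, -0.018, 0.283], [0.003, -0.017, 0.286], [0.0, 0.014, 0.287], [0.003, 0.013, 0.289], [0.004, 0.016, 0.29], [0.006, -0.017, 0.292], [0.001, -0.018, 0.294], [0.005, 0.017, 0.295], [-0.003, -0.013, 0.298], [0.002, -0.012, 0.301], [0.004, -0.011, 0.303], [0.005, 0.012, 0.306], [0.004, -0.01, 0.307], [-0.0, -0.011, 0.311], [0.002, -0.009, 0.315], [0.003, 0.011, 0.316], [-0.001, -0.006, 0.319], [-0.007, -0.005, 0.324], [-0.006, -0.012, 0.325], [-0.031, -0.011, 0.326], [-0.03, -0.006, 0.327], [-0.034, -0.006, 0.328], [0.002, -0.011, 0.329]]
```

```bash
python3 -c "
from station import r
print(r.finish_job())"
```

```text
the job is handed in; nothing more can be done
None
```

The job is handed in: at the last check the balancer held the screwdriver fully raised by its bail, with the latch shut and the driver nearly upright, still and clear of the holster, and the gripper was clear; the verdict was not returned.

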